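# Hold the shaker's spring clamp open at the line

## Task

I want to drop a deep-well plate into the orbital shaker, so hold its spring-loaded clamping bar open for me. First, without moving the bar, take away the sample bottle left standing on the platform in front of it: keep it upright and set it down, not dropping it, in the free part of the grey bench tray. Then pull the bar by its handle towards the control-panel side until its front edge lies on the middle of the three engraved lines, and finish there, still holding the bar steady on the line by its handle; leave everything else, the bottles in the tray too, where it is.

Things in the scene. Friction and masses are not known exactly. Their poses are not given: they have to be found in the camera images.
- shaker: Orbital shaker, fixed; white housing 240 (x) by 250 mm, control panel on its own -x side, deck of its platform 105 mm above the bench. Origin on the bench under its centre, z up. On the deck: front lip at x -76 to -68 mm, 19 mm high; fixed bar at x +78 to +92 mm, 26 mm high; two rods with springs along x at y +-100 mm, tops 22 mm above the deck; the clamping bar rides on them.
- clamp_bar (a joint): Slide of the clamping bar: 0 m at rest, grows as it is pulled along the shaker's -x, towards the panel; stop at 0.066 m. The springs push back with 6.6 N at rest, plus 1.1 N per 10 mm, plus 0.6 N friction; let go, it runs home. Its front edge meets the three lines at 0.020, 0.040 (middle line) and 0.060 m.
- grip (a point): Middle of the bar's handle, axes as the shaker's: a round steel cross-bar (clamp_bar_c5 in the rules) along y, 12 mm thick, 80 mm long, its axis 58 mm above the deck (163 mm above the bench), on two 8 mm posts at y +-36 mm, over the middle of the bar; free beneath it down to the bar's top 28 mm above the deck. The bar is 14 mm thick (x) and 226 mm long (y).
- bar_edge (a point): Middle of the lower front edge (shaker's -x side) of the clamping bar, 2 mm above the deck, 7 mm in front of the handle's axis; moves with the bar. At rest it is at shaker x = +9 mm.
- middle_line (a point): Middle of the middle one of three dark lines engraved across the deck along y, 2 mm wide and 176 mm long, at shaker x = -11, -31 and -51 mm (this one is -31 mm); axes are the shaker's.
- bottle: The bottle to clear away: white plastic sample bottle with dark grey screw cap, 40 mm in diameter (straight up to 64 mm), 90 mm tall, cap 32 mm across and 20 mm high, about 0.11 kg; stands on the shaker's deck between the front lip and the clamping bar. Origin at the centre of its underside, z up.
- tray: Grey open plastic bench tray, fixed, 180 mm (x) by 230 mm (y), rim 25 mm high, walls 4 mm, floor 4 mm thick. Origin under its centre on the bench, z up. Two bottles stand in its +x half; its -x half is free.
- jar_a: Bystander in the tray, +x half: the same bottle shape as the one to clear (40 mm in diameter, 90 mm tall). Origin at the centre of its underside.
- jar_b: Bystander in the tray, +x half: a shorter, wider bottle (48 mm in diameter, 70 mm tall). Origin at the centre of its underside.
- plate: Bystander: white deep-well plate, 86 by 128 mm, 41 mm tall, on the bench beyond the shaker and tray. Origin at the centre of its underside.
- tipbox: Bystander: dark grey pipette-tip box with clear lid, 87 by 122 mm, 90 mm tall, on the left of the bench. Origin at the centre of its underside.
- wash: Bystander: white wash bottle with blue cap and a spout reaching 60 mm out, 72 mm in diameter, about 195 mm tall, on the right of the bench. Origin at the centre of its underside.
- dish: Bystander: glass Petri dish, 94 mm in diameter, 16 mm high, on the left of the bench. Origin at the centre of its underside.
- beaker: Bystander: glass beaker, 68 mm in diameter, 85 mm tall, on the right of the bench. Origin at the centre of its underside.
Things that resemble listed ones, but are neither listed nor needed, are in the scene too. Leave any red or yellow look-alike of the bottle alone.

How it is judged:
By the outcome, as a careful person would: the job done as asked, in the order asked, and still so for the second after the job is handed in, while the arm keeps its last pose, push and grip.
It also fails if it takes over 53 s, if anything falls off the work surface, if the arm or the gripper's body presses on something with over 40 N, if the wrist force passes 120 N, or if a joint passes its speed limit or range.

## Robot

A 7-joint arm with a two-finger parallel gripper is mounted at the origin on the work surface. World frame = base frame: x ahead of the robot, y to its left, z up, the work surface at z = 0. Lengths are in m, angles in degrees, forces in N, time in s.
With the tool pointing down it reaches from about 0.425 to 0.875 m from the base axis. Payload 8.4 kg.
Tool frame: the origin (TCP) lies between the finger pads; the fingertips stand 25 mm ahead of it and the grasp point (between the pads) lies 6 mm ahead of it; z points along the fingers, y is the line along which they close (so a half turn about z gives the same grasp; the last joint's range is limited). The gripper opens to 85 mm and grips with 20 to 120 N. Pads are 22 mm wide; open, the fingers measure 114 mm over their backs; the gripper's body (76 mm by 85 mm) begins 54 mm behind the grasp point. The pads swing forward as they close: fully open they stand 13 mm farther back than shut.
Start: joints at [62.556, 19.091, 2.286, 83.961, -0.768, 76.965, -3.352], TCP at [0.241, -0.604, 0.256] pointing down, gripper open.
Joint ranges: [-147.57, 147.57], [-21.85, 119.76], [-74.77, 79.35], [14.55, 137.4], [-85.83, 265.84], [4.83, 119.75], [-152.11, 152.11]. Speed limits (degrees/s): [127.2, 127.2, 159.86, 159.86, 180, 180, 180].

## Interface

Orientations are given as [roll, pitch, yaw] about the fixed x, y, z axes, in that order (R = Rz(yaw) Ry(pitch) Rx(roll)).
In Python, from plant import r gives the robot as it stands.
- The arm moves only by the tool arm_command, never from a script. Its argument "moves" is text: rows parted by semicolons, each of 4 numbers parted by spaces: the shift along the tool's x, y, z scaled (see below), then the turn about the tool's z scaled (see below). In form: x y z twist; .... A call has 1 to 12 rows; each row shifts and turns the commanded pose from where the row before left it, along the tool's axes as they then stand; what a row does not reach is not made up. The controller multiplies each number of a shift by 500 mm and each number of a turn by 45 degrees. A row lasts 1/8 s, in which the tool goes at most 62.5 mm and 10.7 degrees, less where a joint would pass 70% of its speed; a pose out of reach is approached as far as the arm can. A call with a number of a shift or a turn outside -1 to 1 is refused whole. A call with a gripper value outside its range is refused whole. "grip" is the finger opening in mm, from 0 to 85.4, set as the call begins (left out, the last holds). The fingers move at their own pace and stop on an object; "grip_force" is the grip in N (left out, the last holds). Time passes only in rows, so rows that do not move let the fingers close. It gives the time, the measured TCP pose, the force, the opening and the grip force at its end, in the units of the state.
- r.state(): the state, without advancing time (a new reading comes with each control period).
- r.read_camera(name): name is "side" or "top"; returns a dict with "image" (480x640x3 uint8, blue, green, red), "range_z" (480x640 float32, m along the optical axis (not along the pixel's ray), 0 where there is no reading), "intrinsics" (3x3 intrinsics, pixels), "cam_to_world" (4x4, takes a point from camera to world coordinates). Camera axes: x right, y down, z forward; pixel columns grow to the right and rows downward; lengths in m; the calibration is good to about 2 mm. A picture is of the moment at which its call begins.
- r.job_done(): hands the job in; it is judged then, once.
The state is a dict: "t": time; "joint_pos": joint angles; "qvel": joint speeds; "effort": joint torques, N m; "position": TCP position; "eef_rot": TCP orientation; "contact_force": force on the tool from outside, world axes, zero at the start; "ft_torque": the same for the moment, N m; "opening": opening from 0.0 (shut) to 1.0 (fully open); "gripper_force": force on a finger pad.
Only numpy, scipy, OpenCV 4.12 (cv2) and the standard library are available. Lean on these libraries where they do the work, as an engineer would, in place of code of your own. Each camera call takes 0.05 s, during which the arm holds its last target. There are 200 camera calls.

## Working session

There is one attempt and no reset: what is moved stays moved. The work goes in short steps, Python scripts to look and compute and a tool call to move; the robot and the scene stay as the last step left them, time stands still between calls to the robot, and variables do not carry over. Pictures are saved under pics/ and viewed, at most 10 in all, crops included, and the job is handed in when it is done.

Besides the shell and the picture viewer there is one more tool, called after ">>>" as a command line: name --argument value ..., lists and objects as JSON in quotes. arm_command: Moves the arm, as the interface text tells. Its arguments: {"type":"object","properties":{"moves":{"type":"string"},"grip":{"type":"number"},"grip_force":{"type":"number"}},"required":["moves"]}

```bash
mkdir -p pics
cat > h.py <<'E'
from plant import r
import numpy as np, cv2
def cam(n):
    c=r.read_camera(n); np.savez(''+n+'.npz',**c); return c
def pt(n,u,v,z=None):
    c=np.load(''+n+'.npz'); K=c['intrinsics'];T=c['cam_to_world']
    ray=np.linalg.inv(K)@[u,v,1]
    if z is None: d=np.median([x for x in c['range_z'][int(v)-1:int(v)+2,int(u)-1:int(u)+2].ravel() if x>0])
    else: d=(z-T[2,3])/(T[:3,:3]@ray)[2]
    return T[:3,:3]@(ray*d)+T[:3,3]
E
python3 - <<'E'
from h import *
for n in('top','side'):
    c=cam(n); cv2.imwrite(f'pics/{n}0.png',c['image']); print(c['cam_to_world'].round(3))
print(r.state())
E
```

```text
[[-0.015 -0.998  0.06   0.469]
 [-1.     0.015 -0.006 -0.013]
 [ 0.005 -0.061 -0.998  1.492]
 [ 0.     0.     0.     1.   ]]
[[-0.928 -0.283  0.243  0.19 ]
 [-0.373  0.676 -0.635  0.954]
 [ 0.015 -0.68  -0.733  1.227]
 [ 0.     0.     0.     1.   ]]
{'t': 0.1, 'joint_pos': array([62.55429544, 19.12747857,  2.28431709, 84.00799938, -0.76718974,
       76.96646661, -3.35180857]), 'qvel': array([ 0.01424789, -0.08227096, -0.01125975, -0.17896451, -0.02247725,
       -0.01926323, -0.01562683]), 'effort': array([ 4.95898319e-03, -6.60021758e+01,  1.37102600e+00, -4.06468606e+01,
        1.70966150e-02,  9.06294939e-03, -5.66538995e-05]), 'position': array([ 0.24081798, -0.60331588,  0.25549559]), 'eef_rot': array([-1.79913508e+02,  6.23343559e-03,  2.17614144e+01]), 'contact_force': array([-0.13052197,  0.10367726, -0.09605644]), 'ft_torque': array([-0.03472067, -0.04141902,  0.00413872]), 'gripper_force': 0.0, 'opening': 0.9983333108527277}
```

View pics/top0.png

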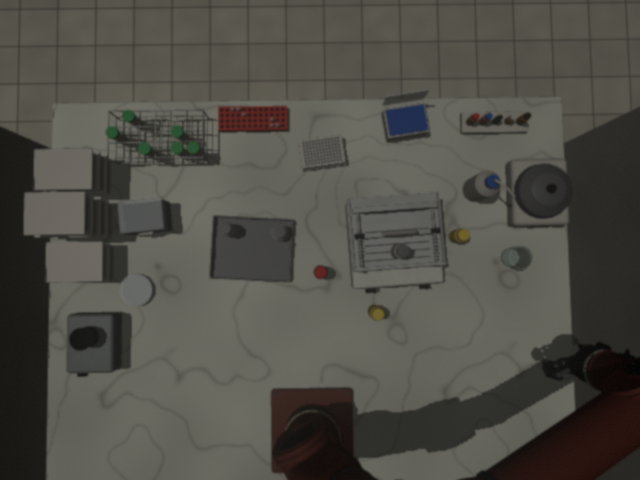

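View pics/side0.png

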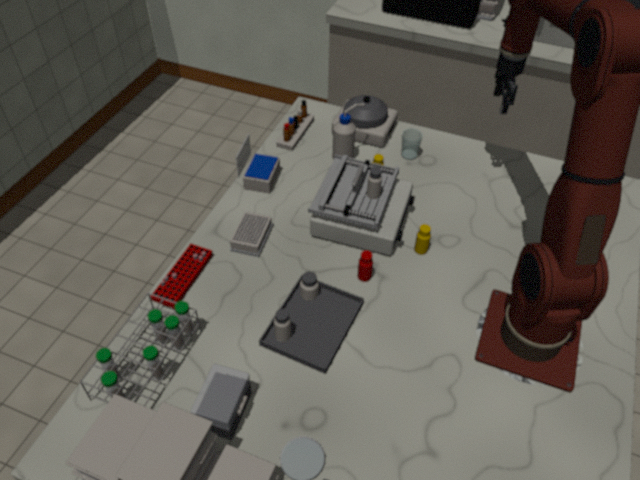

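The top view shows the shaker around (396,242), the bottle cap near (402,251), the tray around (253,248) with its jars at (232,230) and (281,233), and red and yellow look-alikes nearby. I'll enlarge the shaker in both views.

Run:
```python
from h import *
a=np.load('top.npz')['image'][180:300,330:480]; b=np.load('side.npz')['image'][150:270,295:445]
f=lambda i:cv2.resize(cv2.convertScaleAbs(i,alpha=1.5),None,fx=5,fy=5,interpolation=cv2.INTER_CUBIC)
cv2.imwrite('pics/t1.png',f(a)); cv2.imwrite('pics/s1.png',f(b))
```

```text
(no output)
```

View pics/t1.png

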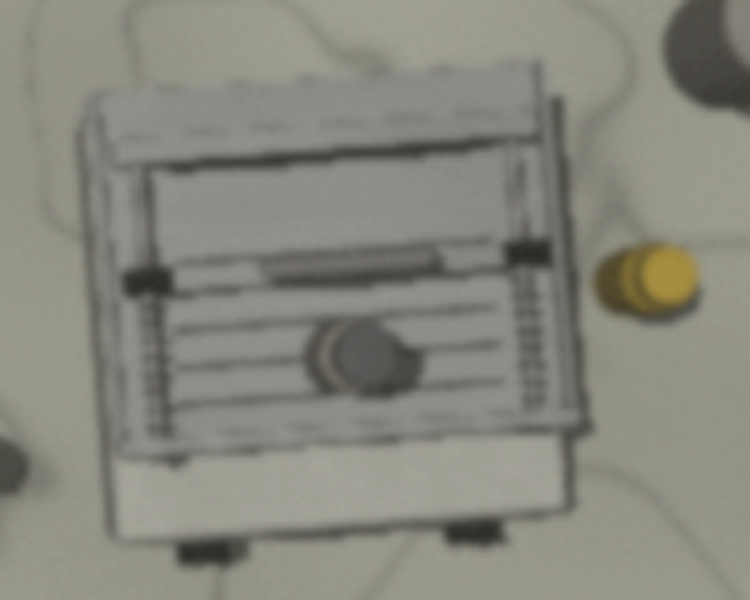

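View pics/s1.png

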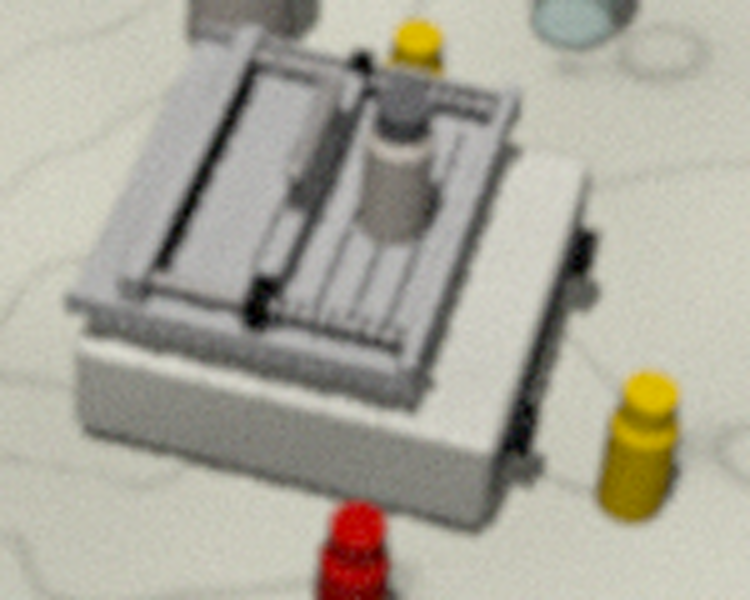

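The crop gives the line ends: middle line (180,367)-(500,345), first line (177,331)-(495,307), third line (177,407)-(503,382). The cap centre is at (369,350) and the handle runs from (260,270) to (443,260). The panel and knobs face the robot.

```bash
cat >> h.py <<'E'
def tc(x,y,z=None): return pt('top',330+x/5,180+y/5,z)
E
python3 - <<'E'
from h import *
for n,a,b,z in(('l1',(177,331),(495,307),.105),('l2',(180,367),(500,345),.105),('l3',(177,407),(503,382),.105),('handle',(260,270),(443,260),.165)):
    A,B=tc(*a,z),tc(*b,z); d=A-B
    print(n,A.round(4),B.round(4),'mid',((A+B)/2).round(4),'len',np.linalg.norm(d).round(4),'yaw',np.degrees(np.arctan2(-d[0],d[1])).round(2))
print('cap',tc(369,350,.195).round(4),tc(369,350).round(4)); print('deck depth',tc(250,220).round(4))
sc=lambda x,y:pt('side',295+x/5,150+y/5)
sz=lambda x,y,z:pt('side',295+x/5,150+y/5,z)
print('side cap top',sz(405,88,.195),sc(405,88),'bottle side',sc(396,200))
print('handle side ends top', sz(330,90,.167),sz(305,185,.167))
# tray top rim corners, jars
for p in((213,217),(295,218),(211,279),(292,281)): print('tray',pt('top',*p,.025).round(3))
print('jars',pt('top',232,229),pt('top',282,233))
# point cloud in handle region
c=np.load('top.npz')
for nm in('top','side'):
    c=np.load(nm+'.npz');R=c['range_z'];v,u=np.mgrid[:480,:640];K=c['intrinsics'];T=c['cam_to_world']
    P=np.stack([(u-K[0,2])/K[0,0]*R,(v-K[1,2])/K[1,1]*R,R],-1)[R>0]@T[:3,:3].T+T[:3,3]
    m=(abs(P[:,0]-.65)<.15)&(abs(P[:,1]+.19)<.2)
    def s(l,z0,z1,q=m):
        Q=P[q&(P[:,2]>z0)&(P[:,2]<z1)]; print(nm,l,len(Q),Q.mean(0).round(4) if len(Q) else '',Q.min(0).round(3),Q.max(0).round(3)) if len(Q) else 0
    s('capt',.185,.205); s('handle',.155,.175,m)
    t=(abs(P[:,0]-.63)<.14)&(abs(P[:,1]-.2)<.18); s('jar a',.08,.1,t); s('jar b',.062,.078,t)
    s('floor',-.003,.012,t); s('rim',.02,.03,t)
E
```

```text
l1 [ 0.5122 -0.1513  0.105 ] [ 0.5225 -0.3227  0.105 ] mid [ 0.5173 -0.237   0.105 ] len 0.1717 yaw 3.47
l2 [ 0.4928 -0.1525  0.105 ] [ 0.5021 -0.3248  0.105 ] mid [ 0.4974 -0.2387  0.105 ] len 0.1726 yaw 3.08
l3 [ 0.4714 -0.1505  0.105 ] [ 0.4822 -0.3259  0.105 ] mid [ 0.4768 -0.2382  0.105 ] len 0.1757 yaw 3.52
handle [ 0.5411 -0.1887  0.165 ] [ 0.5449 -0.2832  0.165 ] mid [ 0.543  -0.2359  0.165 ] len 0.0945 yaw 2.29
cap [ 0.4984 -0.2386  0.195 ] [ 0.4984 -0.2385  0.1957]
deck depth [ 0.5714 -0.1919  0.105 ]
side cap top [ 0.49695286 -0.24556217  0.195     ] [ 0.4970505  -0.24594352  0.19467188] bottle side [ 0.48847627 -0.21917059  0.13827617]
handle side ends top [ 0.54326956 -0.26015541  0.167     ] [ 0.52960822 -0.18051338  0.167     ]
tray [0.604 0.273 0.025]
tray [0.598 0.04  0.025]
tray [0.428 0.279 0.025]
tray [0.419 0.05  0.025]
jars [0.56602106 0.21194253 0.07081488] [0.55286623 0.07426622 0.07250751]
top capt 50 [ 0.5052 -0.2359  0.1954] [ 0.501 -0.249  0.188] [ 0.511 -0.221  0.202]
top handle 186 [ 0.5409 -0.2317  0.1674] [ 0.502 -0.277  0.157] [ 0.553 -0.189  0.175]
top jar a 148 [0.6186 0.2537 0.0912] [0.554 0.212 0.08 ] [0.769 0.378 0.099]
top jar b 198 [0.5629 0.1221 0.0723] [0.539 0.066 0.063] [0.765 0.291 0.078]
top floor 9346 [0.6288 0.2001 0.0017] [ 0.49   0.02  -0.003] [0.77  0.38  0.012]
top rim 226 [0.578  0.1738 0.0248] [0.49  0.046 0.02 ] [0.766 0.346 0.03 ]
side capt 35 [ 0.5048 -0.2341  0.1936] [ 0.5   -0.25   0.186] [ 0.512 -0.219  0.198]
side handle 130 [ 0.5353 -0.2272  0.1675] [ 0.5   -0.277  0.155] [ 0.552 -0.184  0.175]
side jar a 222 [0.6225 0.26   0.0907] [0.549 0.086 0.08 ] [0.77  0.379 0.1  ]
side jar b 269 [0.5664 0.1493 0.0716] [0.538 0.066 0.062] [0.77  0.358 0.078]
side floor 10444 [0.6306 0.2162 0.0017] [ 0.49   0.02  -0.003] [0.77  0.38  0.012]
side rim 399 [0.5763 0.1926 0.0247] [0.49 0.02 0.02] [0.77  0.379 0.03 ]
```

Run:
```python
from h import *
yaw=np.radians(3.35);Rz=np.array([[np.cos(yaw),-np.sin(yaw)],[np.sin(yaw),np.cos(yaw)]])
l=np.array([.4972,-.238]); o=l-Rz@[-.031,0]; print('shaker',o,'handle',o+Rz@[.016,0])
for nm in('top','side'):
    c=np.load(nm+'.npz');R=c['range_z'];v,u=np.mgrid[:480,:640];K=c['intrinsics'];T=c['cam_to_world']
    P=np.stack([(u-K[0,2])/K[0,0]*R,(v-K[1,2])/K[1,1]*R,R],-1)[R>0]@T[:3,:3].T+T[:3,3]
    def s(l,x,y,z0,z1,w):
        Q=P[(abs(P[:,0]-x)<w)&(abs(P[:,1]-y)<w)&(P[:,2]>z0)&(P[:,2]<z1)]
        if len(Q): print(nm,l,len(Q),Q.mean(0).round(4),np.median(Q,0).round(4),Q.min(0).round(3),Q.max(0).round(3),'loc',(Rz.T@(Q.mean(0)[:2]-o)).round(4))
    s('cap',.4975,-.24,.189,.203,.03); s('handle',.56,-.236,.158,.175,.05)
    s('jarA',.56,.21,.06,.1,.05); s('jarB',.56,.08,.06,.1,.05)
```

```text
shaker [ 0.52814703 -0.23618851] handle [ 0.54411969 -0.23525354]
top cap 120 [ 0.4974 -0.2363  0.1953] [ 0.4982 -0.2367  0.1951] [ 0.483 -0.252  0.189] [ 0.511 -0.221  0.202] loc [-0.0307  0.0017]
top handle 176 [ 0.5429 -0.2323  0.1672] [ 0.5452 -0.2325  0.1673] [ 0.512 -0.277  0.16 ] [ 0.553 -0.189  0.174] loc [0.015 0.003]
top jarA 164 [0.5668 0.2243 0.085 ] [0.5672 0.2243 0.0907] [0.55  0.208 0.062] [0.586 0.246 0.099] loc [0.0655 0.4574]
top jarB 150 [0.5579 0.0831 0.0731] [0.5583 0.0826 0.0731] [0.539 0.066 0.06 ] [0.579 0.102 0.079] loc [0.0483 0.317 ]
side cap 83 [ 0.4964 -0.2345  0.1948] [ 0.4965 -0.2339  0.195 ] [ 0.48  -0.254  0.189] [ 0.512 -0.22   0.2  ] loc [-0.0316  0.0036]
side handle 105 [ 0.542  -0.229   0.1679] [ 0.5426 -0.2268  0.1677] [ 0.51  -0.277  0.16 ] [ 0.552 -0.187  0.175] loc [0.0142 0.0064]
side jarA 267 [0.5634 0.2343 0.0831] [0.5627 0.2361 0.0875] [0.547 0.211 0.06 ] [0.587 0.25  0.1  ] loc [0.0627 0.4676]
side jarB 186 [0.5549 0.0884 0.0724] [0.5549 0.0893 0.0735] [0.538 0.066 0.06 ] [0.574 0.105 0.08 ] loc [0.0457 0.3224]
```

>>> arm_command --moves "0 0 0 0.205; 0 0 0 0.205; 0 0 0 0" --grip 85

```text
t: 0.48
position: [0.241, -0.6034, 0.2558]
eef_rot: [-180.0, 0.0, 3.4]
contact_force: [-0.2, 0.6, 0.2]
opening: 0.993
gripper_force: 0.0
```

>>> arm_command --moves "0.0617 -0.0781 0 0; 0.0617 -0.0781 0 0; 0.0617 -0.0781 0 0; 0.0617 -0.0781 0 0; 0.0617 -0.0781 0 0; 0.0617 -0.0781 0 0; 0.0617 -0.0781 0 0; 0.0617 -0.0781 0 0; 0.0617 -0.0781 0 0; 0 0 0 0; 0 0 0 0"

```text
t: 1.85
position: [0.4975, -0.2372, 0.2561]
eef_rot: [180.0, 0.0, 3.5]
contact_force: [0.3, -0.4, 0.3]
opening: 0.997
gripper_force: 0.0
```

>>> arm_command --moves "0 0 0.06 0; 0 0 0.06 0; 0 0 0.05 0; 0 0 0.03 0; 0 0 0 0; 0 0 0 0"

```text
t: 2.6
position: [0.4983, -0.2373, 0.1574]
eef_rot: [180.0, -0.1, 3.3]
contact_force: [0.5, -0.3, -0.3]
opening: 0.999
gripper_force: 0.0
```

Run:
```python
from h import *
c=cam('side');b=c['image'][150:270,295:445]
cv2.imwrite('pics/s2.png',cv2.resize(cv2.convertScaleAbs(b,alpha=1.5),None,fx=5,fy=5,interpolation=cv2.INTER_CUBIC))
```

```text
(no output)
```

View pics/s2.png

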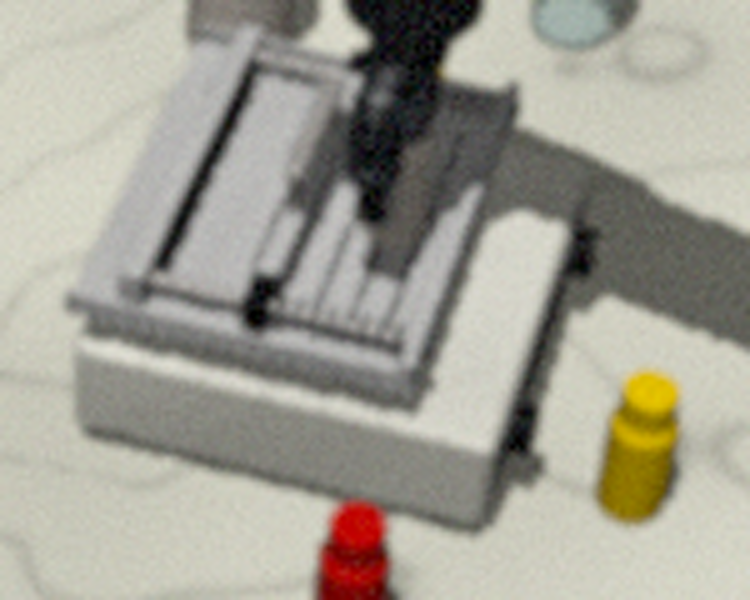

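The gripper straddles the bottle: the near finger tip is at (370,215), clear of the bar, and the bar hasn't moved. Next I close on the bottle.

>>> arm_command --moves "0 0 0 0; 0 0 0 0; 0 0 0 0; 0 0 0 0; 0 0 0 0; 0 0 0 0; 0 0 0 0; 0 0 0 0" --grip 30 --grip_force 30

```text
t: 3.65
position: [0.4981, -0.2368, 0.1568]
eef_rot: [180.0, -0.0, 3.3]
contact_force: [-0.3, 0.6, 5.0]
opening: 0.457
gripper_force: 30.5
```

>>> arm_command --moves "0 0 -0.02 0; 0 0 -0.04 0; 0 0 -0.06 0; 0 0 -0.06 0; 0 0 -0.03 0; 0 0 0 0; 0 0 0 0"

```text
t: 4.53
position: [0.4973, -0.2366, 0.26]
eef_rot: [-179.9, 0.1, 3.3]
contact_force: [-0.1, 0.8, -0.5]
opening: 0.46
gripper_force: 30.4
```

>>> arm_command --moves "-0.0023 -0.05 0 0; -0.0023 -0.08 0 0; -0.0023 -0.09 0 0; -0.0023 -0.09 0 0; -0.0023 -0.09 0 0; -0.0023 -0.09 0 0; -0.0023 -0.09 0 0; -0.0023 -0.09 0 0; -0.0023 -0.08 0 0; -0.0021 -0.0456 0 0; 0 0 0 0; 0 0 0 0"

```text
t: 6.02
position: [0.4634, 0.1587, 0.2605]
eef_rot: [180.0, 0.1, 3.3]
contact_force: [0.8, -1.3, -1.1]
opening: 0.462
gripper_force: 30.5
```

Run:
```python
from h import *
c=cam('side');b=c['image'][200:380,230:430];t=cam('top')['image'][190:300,190:320]
cv2.imwrite('pics/s3.png',cv2.resize(cv2.convertScaleAbs(b,alpha=1.5),None,fx=3,fy=3,interpolation=cv2.INTER_CUBIC))
```

```text
(no output)
```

View pics/s3.png

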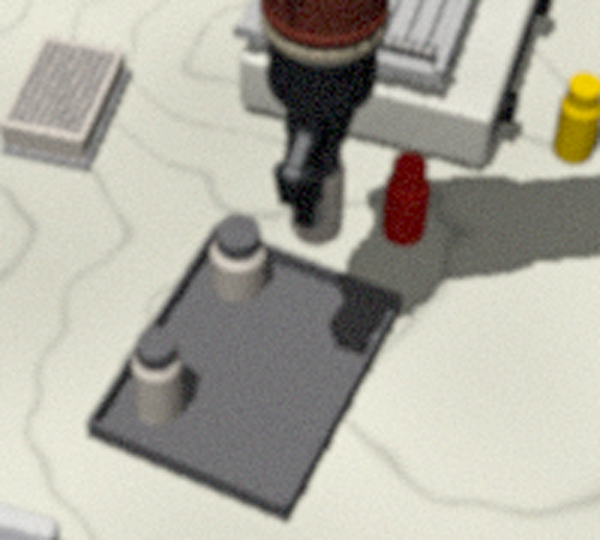

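The bottle hangs upright in the gripper at (320,210) and the two jars in the tray are untouched. I'll lower it next.

>>> arm_command --moves "0 0 0.04 0; 0 0 0.08 0; 0 0 0.08 0; 0 0 0.08 0; 0 0 0.06 0; 0 0 0.04 0; 0 0 0.02 0; 0 0 0 0; 0 0 0 0"

```text
t: 7.25
position: [0.4641, 0.1597, 0.0622]
eef_rot: [-180.0, -0.1, 3.3]
contact_force: [-0.4, 0.5, -1.1]
opening: 0.462
gripper_force: 30.5
```

>>> arm_command --moves "0 0 0.005 0; 0 0 0.004 0; 0 0 0.002 0; 0 0 0.002 0; 0 0 0 0"

```text
t: 7.88
position: [0.4637, 0.1597, 0.0557]
eef_rot: [180.0, -0.0, 3.3]
contact_force: [-4.3, -0.7, 11.8]
opening: 0.455
gripper_force: 31.6
```

>>> arm_command --moves "0 0 -0.001 0; 0 0 0 0"

```text
t: 8.12
position: [0.4636, 0.1597, 0.0557]
eef_rot: [180.0, -0.0, 3.3]
contact_force: [-2.8, -1.4, 6.4]
opening: 0.458
gripper_force: 31.1
```

>>> arm_command --moves "0 0 0 0; 0 0 0 0; 0 0 0 0; 0 0 0 0; 0 0 0 0; 0 0 0 0" --grip 75

```text
t: 8.88
position: [0.4635, 0.1597, 0.0553]
eef_rot: [-180.0, 0.0, 3.3]
contact_force: [0.2, -0.4, -0.3]
opening: 0.879
gripper_force: 0.0
```

>>> arm_command --moves "0 0 -0.02 0; 0 0 -0.06 0; 0 0 -0.1 0; 0 0 -0.1 0; 0 0 -0.1 0; 0 0 0 0; 0 0 0 0"

```text
t: 9.75
position: [0.4633, 0.1596, 0.2453]
eef_rot: [180.0, -0.0, 3.3]
contact_force: [-0.4, 0.2, -0.7]
opening: 0.88
gripper_force: 0.0
```

>>> arm_command --moves "0.0116 0.05 0 0; 0.0116 0.08 0 0; 0.0116 0.09 0 0; 0.0116 0.09 0 0; 0.0116 0.09 0 0; 0.0116 0.09 0 0; 0.0116 0.09 0 0; 0.0116 0.09 0 0; 0.0116 0.08 0 0; 0.0112 0.0456 0 0; 0 0 0 0"

```text
t: 11.12
position: [0.5439, -0.235, 0.2439]
eef_rot: [-179.9, 0.1, 3.2]
contact_force: [-0.0, 0.1, 0.5]
opening: 0.875
gripper_force: 0.0
```

>>> arm_command --moves "0 0 0 -0.2222; 0 0 0 -0.2222; 0 0 0 -0.2222; 0 0 0 -0.2222; 0 0 0 -0.2222; 0 0 0 -0.2222; 0 0 0 -0.2222; 0 0 0 -0.2222; 0 0 0 -0.2224; 0 0 0 0; 0 0 0 0" --grip 50

```text
t: 12.5
position: [0.5442, -0.2331, 0.2452]
eef_rot: [-180.0, -0.0, 93.2]
contact_force: [-0.6, -1.0, 0.2]
opening: 0.585
gripper_force: 0.0
```

Run:
```python
from h import *
f=lambda i:cv2.resize(cv2.convertScaleAbs(i,alpha=1.5),None,fx=4,fy=4,interpolation=cv2.INTER_CUBIC)
c=cam('side')['image'];t=cam('top')['image']
cv2.imwrite('pics/c4.png',np.vstack([np.hstack([f(t[200:270,200:300]),f(c[150:220,300:400])]),np.hstack([f(c[265:335,270:370]),f(t[210:280,350:450])])]))
```

```text
(no output)
```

View pics/c4.png

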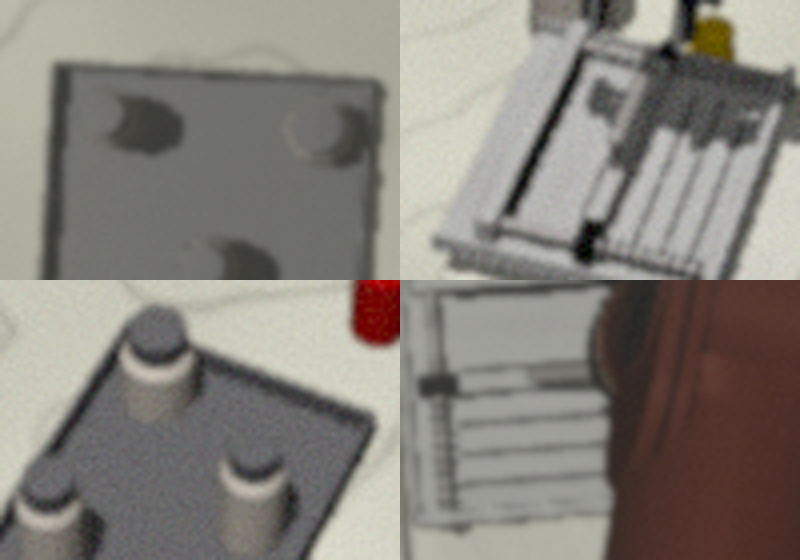

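The cleared bottle stands upright in the free half of the tray, seen at (250,490) in the lower-left panel. Both jars are in place, and the bar is still at rest. Next I descend onto the handle.

>>> arm_command --moves "0 0 0.03 0; 0 0 0.05 0; 0 0 0.04 0; 0 0 0.022 0; 0 0 0.01 0; 0 0 0 0; 0 0 0 0"

```text
t: 13.48
position: [0.5446, -0.2342, 0.17]
eef_rot: [179.9, 0.0, 93.3]
contact_force: [-0.6, -0.2, -0.2]
opening: 0.586
gripper_force: 0.0
```

>>> arm_command --moves "0 0 0 0; 0 0 0 0; 0 0 0 0; 0 0 0 0; 0 0 0 0; 0 0 0 0; 0 0 0 0; 0 0 0 0" --grip 0 --grip_force 80

```text
t: 14.48
position: [0.5449, -0.2341, 0.1698]
eef_rot: [179.9, 0.0, 93.3]
contact_force: [4.9, -0.7, 3.0]
opening: 0.114
gripper_force: 78.1
```

>>> arm_command --moves "0 -0.006 0 0; 0 -0.012 0 0; 0 -0.014 0 0; 0 -0.014 0 0; 0 -0.014 0 0; 0 -0.012 0 0; 0 -0.006 0 0; 0 0 0 0; 0 0 0 0; 0 0 0 0"

```text
t: 15.72
position: [0.5069, -0.2364, 0.1699]
eef_rot: [179.8, 0.0, 93.3]
contact_force: [10.3, -0.9, -1.0]
opening: 0.111
gripper_force: 78.1
```

Run:
```python
from h import *
f=lambda i:cv2.resize(cv2.convertScaleAbs(i,alpha=1.5),None,fx=6,fy=6,interpolation=cv2.INTER_CUBIC)
c=cam('side')['image'];t=cam('top')['image']
cv2.imwrite('pics/c5.png',np.hstack([f(c[160:245,300:400][:,:66]),f(t[200:285,350:415])]))
```

```text
(no output)
```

View pics/c5.png

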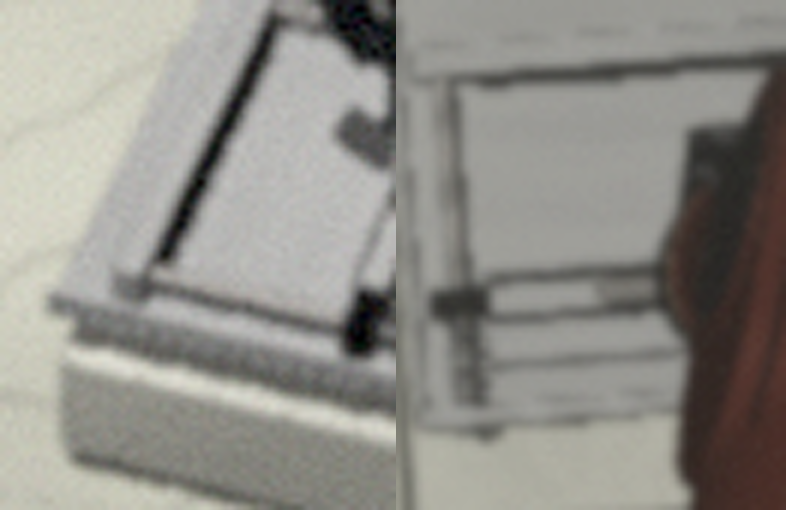

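The bar front's dark edge is now where the middle line was, about (490,318)-(660,302) in the top panel, with the third line still visible below it. I'll measure the bar's travel at subpixel accuracy.

```bash
cat > m.py <<'E'
from h import *
# bar end clip (dark block, left) : intensity-weighted darkness centroid, rest (pics/*0.png) vs now
ax=np.array([np.cos(np.radians(3.35)),np.sin(np.radians(3.35))])
def track(n,u,v,un,vn,w=4,z=.125):
    A=cv2.imread(f'pics/{n}0.png',0).astype(np.float32);B=cv2.cvtColor(np.load(n+'.npz')['image'],cv2.COLOR_BGR2GRAY).astype(np.float32)
    A,B=[cv2.resize(i,None,fx=8,fy=8,interpolation=cv2.INTER_CUBIC) for i in(A,B)]
    T=A[(v-w)*8:(v+w+1)*8,(u-w-1)*8:(u+w+2)*8]; y0,x0=(vn-w-4)*8,(un-w-5)*8
    S=B[y0:(vn+w+5)*8,x0:(un+w+6)*8]; m=cv2.matchTemplate(S,T,cv2.TM_CCOEFF_NORMED); _,s,_,(x,y)=cv2.minMaxLoc(m)
    du,dv=(x+x0)/8-(u-w-1),(y+y0)/8-(v-w)
    d=pt(n,u+du,v+dv,z)-pt(n,u,v,z); print(n,'score %.3f'%s,'px',du,dv,'travel mm',(-1e3*d[:2]@ax).round(2),'lateral',(1e3*(d[1]*ax[0]-d[0]*ax[1])).round(2))
if __name__=='__main__':
    for w in(3,4):
        track('top',360,236,361,250,w); track('side',347,210,360,214,w)
    print(r.state()['position'],r.state()['contact_force'])
E
python3 m.py
```

```text
top score 0.930 px 1.125 14.375 travel mm 38.2 lateral 0.02
side score 0.965 px 13.875 3.625 travel mm 39.07 lateral 0.91
top score 0.944 px 1.125 14.375 travel mm 38.2 lateral 0.02
side score 0.968 px 13.875 3.375 travel mm 38.81 lateral -0.0
[ 0.50689335 -0.2364029   0.16984804] [10.14086519 -1.00335232 -0.14701287]
```

>>> arm_command --moves "0 -0.003 0 0; 0 0 0 0; 0 0 0 0; 0 0 0 0"

```text
t: 16.32
position: [0.5054, -0.2365, 0.1699]
eef_rot: [179.8, 0.0, 93.3]
contact_force: [10.3, -0.7, -0.5]
opening: 0.107
gripper_force: 78.1
```

```bash
python3 -c "
from h import *
cam('top');cam('side')"; python3 m.py
python3 - <<'E'
from h import *
f=lambda i:cv2.resize(cv2.convertScaleAbs(i,alpha=1.5),None,fx=10,fy=10,interpolation=cv2.INTER_CUBIC)
a=np.load('side.npz')['image'];t=np.load('top.npz')['image']
cv2.imwrite('pics/c6.png',np.hstack([f(a[185:235,340:380]),f(t[225:275,355:395])]))
E
```

```text
top score 0.949 px 1.0 14.75 travel mm 39.16 lateral 0.42
side score 0.974 px 14.0 3.5 travel mm 39.25 lateral 0.34
top score 0.963 px 1.0 14.75 travel mm 39.16 lateral 0.42
side score 0.976 px 14.125 3.375 travel mm 39.44 lateral -0.23
[ 0.50546146 -0.23646949  0.16985299] [11.23015377 -1.11657402 -1.07700122]
```

View pics/c6.png

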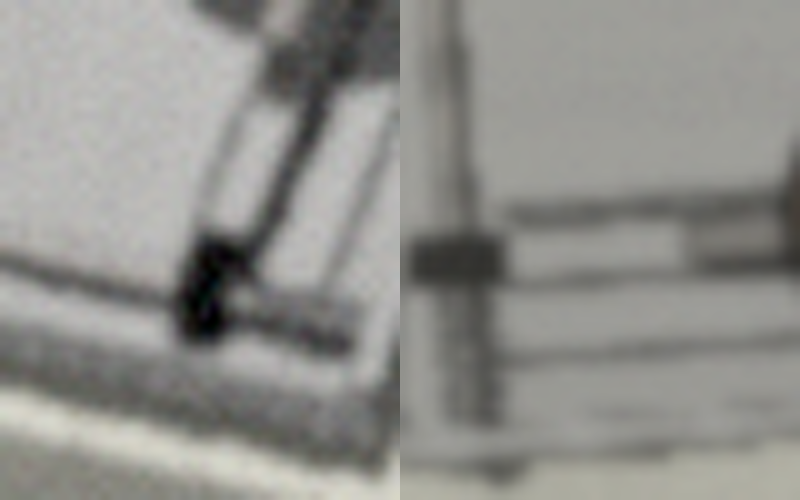

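The bar's front edge coincides with the middle line and vision gives about 39.3 mm of travel. I'll nudge the last 0.6 mm, check that it holds, and hand in.

>>> arm_command --moves "0 -0.0013 0 0; 0 0 0 0; 0 0 0 0; 0 0 0 0; 0 0 0 0; 0 0 0 0; 0 0 0 0; 0 0 0 0"

```text
t: 17.42
position: [0.5049, -0.2365, 0.1699]
eef_rot: [179.8, 0.0, 93.3]
contact_force: [10.6, -2.6, -1.7]
opening: 0.115
gripper_force: 78.1
```

```bash
python3 -c "
from h import *
cam('top');cam('side')"; python3 m.py; python3 -c "
from h import *
s=r.state();print(s['opening'],s['gripper_force'],s['t'])"
```

```text
top score 0.943 px 1.125 15.0 travel mm 39.84 lateral 0.15
side score 0.948 px 14.25 3.5 travel mm 39.89 lateral 0.12
top score 0.956 px 1.125 15.0 travel mm 39.84 lateral 0.15
side score 0.958 px 14.375 3.375 travel mm 40.07 lateral -0.45
[ 0.50493412 -0.23651385  0.16987419] [10.78744779 -1.87477161 -1.43199742]
0.10733558021932438 78.07461261749268 17.525
```

```bash
python3 -c "
from plant import r
print(r.job_done())"
```

```text
the job is handed in; nothing more can be done
None
```

The sample bottle stands upright in the free half of the tray, and the clamping bar is held by its handle on the middle line, at 39.8–40.1 mm of travel by camera against the 40 mm target; the job was handed in at about 17.5 s.

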